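Tip the washstand mirror back one ratchet notch

ROBOT

A 7-joint arm with a two-finger parallel gripper is mounted at the origin on the work surface. World frame = base frame: x ahead of the robot, y to its left, z up, the work surface at z = 0. Lengths are in m, angles in rad, forces in N, time in s.
With the tool pointing down it reaches from about 0.425 to 1.025 m from the base axis. Payload 9.4 kg.
Tool frame: the origin (TCP) lies at the very end of the fingers, on their centre line; the grasp point (between the pads) lies 19 mm behind it; z points along the fingers, x is the direction in which the jaws open and shut, and the axes are right-handed (so a half turn about z gives the same grasp; the last joint's range is limited). The gripper opens to 85 mm and grips with 20 to 120 N. Pads are 22 mm wide; open, the fingers measure 114 mm over their backs; the gripper's body (76 mm by 85 mm) begins 54 mm behind the grasp point. The pads swing forward as they close: fully open they stand 13 mm farther back than shut.
Start: joints at [-1.184, 0.599, -0.003, 1.599, 0.002, 0.943, -0.08], TCP at [0.324, 0.648, 0.231] pointing down, gripper open.
Joint ranges: [-2.57, 2.57], [-0.35, 1.97], [-1.29, 1.29], [0.11, 2.56], [-1.05, 4.19], [0.11, 1.86], [-2.63, 2.63]. Speed limits (rad/s): [2.22, 2.22, 3.01, 3.01, 3.14, 3.14, 3.14].

INTERFACE

Orientations are given as a unit quaternion [w, x, y, z].
In Python, from bench import r, imaging gives the robot as it stands. The module is installed in compiled form; this text tells all that it offers.
- The arm moves only by the shell command python3 -m creep 'ROWS'. ROWS is JSON, a list of rows, each a list of 5 numbers: the shift along the world's x, y, z in m, then the turn about the world's z in rad, then the finger opening in m, from 0 to 0.0854. A call has 1 to 10 rows; each row shifts and turns the commanded pose from where the row before left it; what a row does not reach is not made up. A row lasts 1/10 s, in which the tool goes at most 50 mm and 8.59 degrees, less where a joint would pass 70% of its speed; a pose out of reach is approached as far as the arm can. A call with a gripper value outside its range is refused whole. The fingers move at their own pace and stop on an object; the grip force is fixed at half the most. Time passes only in rows, so rows that do not move let the fingers close. It gives the time, the measured TCP pose, the force and the opening at its end, in the units of the state.
- r.sense(): the state, without advancing time (a new reading comes with each control period).
- imaging.get_image(name): name is "scene" or "top" or "wrist"; returns the picture (480x640x3 uint8, blue, green, red); there is no depth.
- imaging.camera_params(name): a dict with "fx", "fy", "cx", "cy" (pixels), "k1" (the pictures are not rectified: a ray, as slopes to the right and down, at radius r is drawn at 1 + k1 r^2 times it, then the intrinsics apply), "world_to_cam" (4x4, takes a point from world to camera coordinates); the wrist camera has in their place "hand_eye" (4x4, takes a point from camera to tool coordinates, whose origin is the TCP and whose axes are the tool frame's). Camera axes: x right, y down, z forward; pixel columns grow to the right and rows downward; lengths in m; the calibration is good to about 2 mm. A picture is of the moment at which its call begins: read the wrist's pose just before it. camera_params takes no time and is no camera call.
- r.close_job(): hands the job in, once; it reports no verdict.
The state is a dict: "clock": time; "joint_pos": joint angles; "joint_vel": joint speeds; "joint_torque": joint torques, N m; "position": TCP position; "orientation": TCP orientation; "force": force on the tool from outside, world axes, zero at the start; "wrist_torque": the same for the moment, N m; "finger_gap": opening from 0.0 (shut) to 1.0 (fully open).
Only numpy, scipy, OpenCV 4.12 (cv2) and the standard library are available. Lean on these libraries where they do the work, as an engineer would, in place of code of your own. Each camera call takes 0.05 s, during which the arm holds its last target. There are 200 camera calls.

TASK

The little mirror on the washstand tips too far forward, so tip it back one notch, using fingertips only: push the pawl's thumb tab away from the wheel so that its nose lifts well clear of the teeth and stays up, push the uppermost paddle of the wheel backward (its top towards the pawl) by exactly one notch, then push the tab back so that the nose drops fully home in the next gap. Do not touch the mirror, and leave the cup, acrylic box, nail file and toothbrush where they are.

Things in the scene. Friction and masses are not known exactly. Their poses are not given: they have to be found in the camera images.
- stand: Fixed stand: white perforated foot plate 230 x 300 x 12 mm, two cheeks, level axle. Origin on the counter under the mechanism end. In its axes (mm): axle along y at x -40, z 120; toothed wheel at y -13, 12 thick; paddle wheel at y +35; pawl pivot at x +46, y -13, z 120; mirror y -198 to -42. Yaw within 0.45 rad: +x points roughly away from the robot.
- wheel (a joint): Wheel angle, rad, about stand +y: axle, grey 12-tooth ratchet wheel (radius 48 mm), paddles and mirror turn as one. Starts within 0.03 of 0, grows backward (top to stand +x, towards the pawl). One notch = 0.524. Pawl home blocks it past 0.045. Stiff (0.09 N m), stays where left. After one notch the pawl seats at 0.48 to 0.57; left a little short (from 0.42), the nose draws it on when pressed home.
- paddle_tip (a point): Middle of the outer end of the uppermost grey paddle, 75 mm from the axle. The paddle is a flat blade 8 mm thick, 22 mm wide along y, standing 59 mm out of its hub; at wheel 0 it leans 20 degrees from upright towards stand -x, after one notch 10 degrees towards +x. The next paddles stand 60 degrees to either side.
- pawl (a joint): Angle of the steel pawl, rad, about stand +y: 0 = nose home between two teeth (a stop); grows as the nose lifts, up to 0.9. From 0.25 up the nose is clear of the teeth. Stiff hinge (0.05 N m, about 1 N at the tab): it stays where it is left.
- tab_top (a point): Middle of the top edge of the pawl's thumb tab, 84 mm from the pivot, straight above it when home. The tab is a blade 6 mm thick (rolled top edge 9 mm), 28 mm wide along y, its wide part 44 mm tall. Pushing it to stand +x lifts the nose; pushing it from the far side to -x lowers it. Arm and nose run to -x from the pivot, at least 33 mm below the tab's top when home.
- mirror_centre (a point): Centre of the white-framed two-sided mirror, 156 mm wide (y), 120 mm high, 8 mm thick, which turns about this point with the wheel; not to be touched.
- cup: Red plastic cup, 74 mm across, 95 mm tall, loose, upright; origin at the centre of its underside. Leave alone.
- acrylic_box: Clear acrylic box with sliding lid, 90 x 60 x 42 mm, loose; origin at the centre of its underside. Leave alone.
- nail_file: Steel nail file, 150 mm long along x, 14 mm wide, 5 mm thick, lying flat; origin near its middle. Leave alone.
- toothbrush: Green toothbrush, 187 mm long along x, 12 mm wide, 15 mm tall at the bristles, lying flat; origin near its middle. Leave alone.

How it is judged:
By the outcome, as a careful person would: the job done as asked, in the order asked, and still so for the second after the job is handed in, with the robot touching nothing.
It also fails if it takes over 64 s, if anything falls off the work surface, if the arm or the gripper's body presses on something with over 40 N, if the wrist force passes 120 N, or if a joint passes its speed limit or range.

## Working session

There is one attempt and no reset: what is moved stays moved. The work goes in short steps, Python scripts to look and compute and a shell command to move; the robot and the scene stay as the last step left them, time stands still between calls to the robot, and variables do not carry over. Pictures are saved under pics/ and viewed, about 8 in all and at most 12, crops included, and the job is handed in when it is done.

```bash
mkdir -p pics; cat > h.py <<'E'
import numpy as np, cv2
from bench import r, imaging
def snap(n,f):
    im=imaging.get_image(n); cv2.imwrite('pics/'+f,im); return im
def proj(n,P):
    c=imaging.camera_params(n); T=np.array(c['world_to_cam'])
    p=T[:3,:3]@np.array(P)+T[:3,3]; s=p[:2]/p[2]; s=s*(1+c['k1']*(s@s))
    return np.array([c['fx']*s[0]+c['cx'],c['fy']*s[1]+c['cy']])
def ray(n,uv):
    c=imaging.camera_params(n); T=np.array(c['world_to_cam'])
    d=np.array([(uv[0]-c['cx'])/c['fx'],(uv[1]-c['cy'])/c['fy']]); s=d.copy()
    for _ in range(20): s=d/(1+c['k1']*(s@s))
    R=T[:3,:3]; return -R.T@T[:3,3], R.T@np.array([s[0],s[1],1.])
def onz(n,uv,z):
    o,d=ray(n,uv); return o+d*(z-o[2])/d[2]
def two(n1,a,n2,b):
    o1,d1=ray(n1,a);o2,d2=ray(n2,b)
    t=np.linalg.lstsq(np.c_[d1,-d2],o2-o1,rcond=None)[0]
    p,q=o1+t[0]*d1,o2+t[1]*d2; return (p+q)/2,np.linalg.norm(p-q)
E
python3 - <<'E'
from h import *
a=snap('scene','s1.png');b=snap('top','t1.png')
for n in('scene','top'):
    o,d=ray(n,(320,240));print(n,o,d,imaging.camera_params(n)['fx'])
s=r.sense();print(s['clock'],s['position'],s['orientation'],s['force'],s['finger_gap'])
E
```

```text
scene [ 1.16202112 -0.22892755  0.84804555] [-0.5956855   0.31749132 -0.73788625] 547.6988023982142
top [0.5204374  0.0701234  1.18673507] [ 0.04843543 -0.00920785 -0.99882499] 585.7028886151247
0.1 [0.3241555  0.6480073  0.23048989] [ 4.39824165e-04  8.50668381e-01  5.25702176e-01 -5.78500402e-04] [-0.08531194 -0.02814742  0.07588362] 1.00036140383415
```

View pics/s1.png

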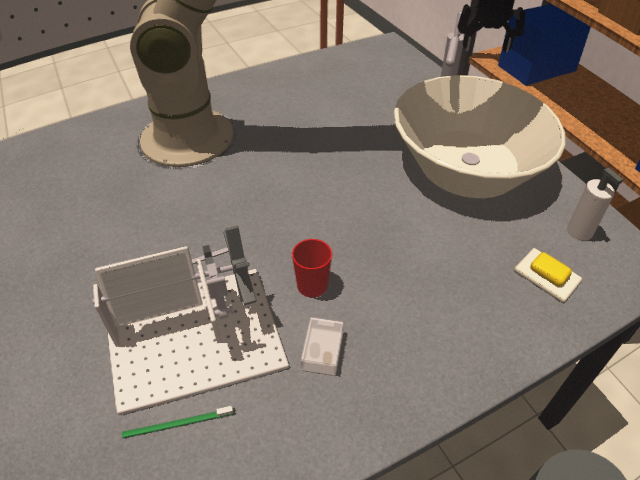

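View pics/t1.png

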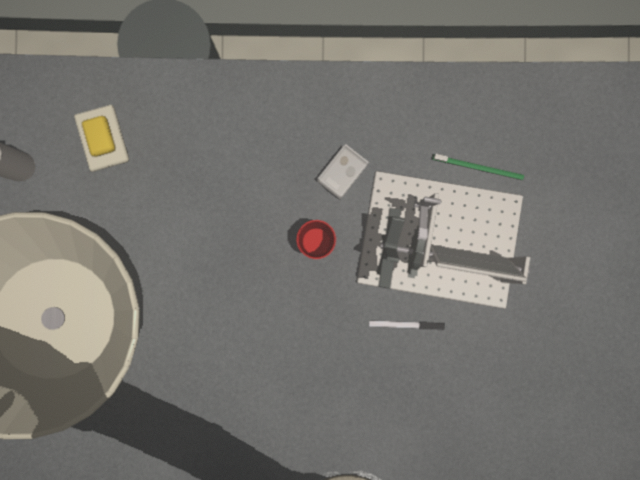

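The scene view shows the stand left of centre with the pawl side towards the camera. In the top view the plate corners are at about (376,172), (522,196), (506,306) and (360,284). I'll zoom in on the mechanism.

```bash
python3 - <<'E'
from h import *
a=cv2.imread('pics/s1.png')[215:365,90:290];b=cv2.imread('pics/t1.png')[165:315,350:550]
A=cv2.resize(a,(800,600),interpolation=cv2.INTER_CUBIC);B=cv2.resize(b,(800,600),interpolation=cv2.INTER_CUBIC)
cv2.imwrite('pics/s1c.png',cv2.convertScaleAbs(A,alpha=1.5,beta=20));cv2.imwrite('pics/t1c.png',cv2.convertScaleAbs(B,alpha=1.3,beta=30))
t=cv2.imread('pics/t1.png');m=(t.min(2)>140).astype('uint8');m[:, :355]=0;m[:160]=0;m[315:]=0
m=cv2.morphologyEx(m,cv2.MORPH_CLOSE,np.ones((5,5)))
c=max(cv2.findContours(m,0,2)[0],key=cv2.contourArea);print(cv2.minAreaRect(c),cv2.boxPoints(cv2.minAreaRect(c)))
for q in[(376,172),(522,196),(506,306),(360,284)]:print(onz('top',q,.012))
E
```

```text
((448.68963623046875, 240.80282592773438), (166.76393127441406, 113.96137237548828), 9.533231735229492) [[357.02206 283.1869 ]
 [375.89633 170.79936]
 [540.3572  198.41876]
 [521.4829  310.80627]]
[ 0.71609034 -0.05234016  0.012     ]
[ 0.67009987 -0.34435781  0.012     ]
[ 0.45043934 -0.31088289  0.012     ]
[ 0.49024024 -0.0215576   0.012     ]
```

View pics/s1c.png

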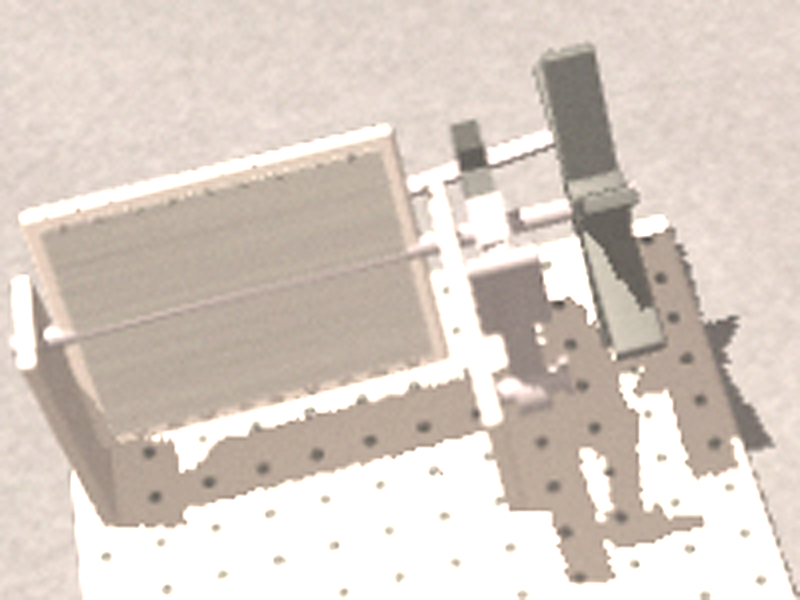

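View pics/t1c.png

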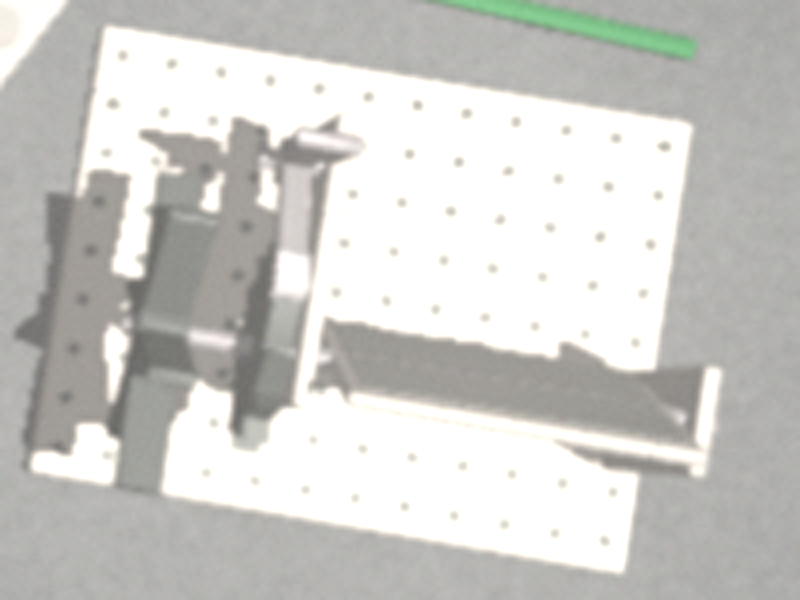

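Top crop: the tab's top bar is at about (327,143), the wheel is below it and the paddles are to its left. Scene crop: the tab's top edge is at about (510,264). I'll triangulate the tab top and use the predicted points to check the pose.

```bash
cat >> h.py <<'E'
def fr(yaw,o):
    c,s=np.cos(yaw),np.sin(yaw);R=np.array([[c,-s,0],[s,c,0],[0,0,1]]);return lambda p:R@(np.array(p)/1000.)+np.array(o),R
E
python3 - <<'E'
from h import *
P,e=two('scene',(217.5,281),'top',(431.75,200.75));print('tab',P,e)
yaw=-.15
f,R=fr(yaw,[0,0,0]);o=P-f((46,-13,204));print('origin',o);o[2]=0
f,R=fr(yaw,o)
pts={'tab':(46,-13,204),'mirTL':(-40,-42,180),'plateE':(0,0,12)}
for k,a in(('up',-20),('fwd',-80),('bk',40)):
    a=np.radians(a)
    for y in(24,46):
        pts[k+str(y)]=(-40+75*np.sin(a),y,120+75*np.cos(a))
for k in pts:
    s,t=proj('scene',f(pts[k])),proj('top',f(pts[k]))
    print(k,f(pts[k]).round(3),((s-[90,215])*4).round(),((t-[350,165])*4).round())
# plate corners in stand frame
for q in[(376,172),(522,196),(506,306),(360,284)]:print((R.T@(onz('top',q,.012)-o)*1000).round(1))
E
```

```text
tab [ 0.63768354 -0.12670913  0.19585425] 0.0025730047063196753
origin [ 0.59414277 -0.10698095 -0.00814575]
tab [ 0.638 -0.127  0.204] [504. 251.] [328. 140.]
mirTL [ 0.548 -0.143  0.18 ] [399. 149.] [354. 354.]
plateE [ 0.594 -0.107  0.012] [569. 430.] [212. 270.]
up24 [ 0.533 -0.073  0.19 ] [540.  50.] [196. 388.]
up46 [ 0.536 -0.052  0.19 ] [591.  37.] [144. 380.]
fwd24 [ 0.485 -0.066  0.133] [532.  65.] [161. 496.]
fwd46 [ 0.488 -0.044  0.133] [580.  53.] [112. 488.]
bk24 [ 0.606 -0.084  0.177] [584. 199.] [217. 219.]
bk46 [ 0.609 -0.063  0.177] [637. 185.] [167. 211.]
[112.4  72.3  12. ]
[ 110.6 -223.4   12. ]
[-111.6 -223.1   12. ]
[-115.5   68.9   12. ]
```

Pose fits: origin (0.5935,-0.107), yaw -0.15; paddle predictions agree with both pictures. I'll shut the fingers and travel high to a point before the tab.

```bash
python3 -m creep '[[0,0,0.045,0.1,0],[0,0,0.045,0.1,0],[0.015,-0.0427,0,0.11,0],[0.015,-0.0427,0,0,0],[0.015,-0.0427,0,0,0],[0.015,-0.0427,0,0,0],[0.015,-0.0427,0,0,0],[0.015,-0.0427,0,0,0],[0.015,-0.0427,0,0,0],[0.015,-0.0427,0,0,0]]'; python3 -m creep '[[0.015,-0.0427,0,0,0],[0.015,-0.0427,0,0,0],[0.015,-0.0427,0,0,0],[0.015,-0.0427,0,0,0],[0.015,-0.0427,0,0,0],[0.015,-0.0427,0,0,0],[0.015,-0.0427,0,0,0],[0.015,-0.0427,0,0,0],[0.015,-0.0427,0,0,0],[0.017,-0.0427,0,0,0]]'; python3 -m creep '[[0,0,0,0,0],[0,0,0,0,0],[0,0,0,0,0]]'
```

```text
clock: 1.1
position: [0.4445, 0.3049, 0.3211]
orientation: [0.0, 0.759, 0.651, -0.0]
force: [1.5, -0.5, 1.1]
finger_gap: -0.004
clock: 2.1
position: [0.5964, -0.1219, 0.3211]
orientation: [-0.0, 0.759, 0.651, -0.0]
force: [1.4, 1.1, 0.0]
finger_gap: 0.002
clock: 2.4
position: [0.596, -0.119, 0.3209]
orientation: [-0.001, 0.759, 0.651, -0.0]
force: [-0.4, 0.2, -0.4]
finger_gap: -0.001
```

```bash
cat >> h.py <<'E'
from scipy.spatial.transform import Rotation as Ro
def wcam():
    s=r.sense();q=s['orientation'];W=np.eye(4);W[:3,:3]=Ro.from_quat([q[1],q[2],q[3],q[0]]).as_matrix();W[:3,3]=s['position']
    c=imaging.camera_params('wrist');return c,np.linalg.inv(W@np.array(c['hand_eye']))
def wproj(c,T,P):
    p=T[:3,:3]@P+T[:3,3];s=p[:2]/p[2];s=s*(1+c['k1']*(s@s));return np.array([c['fx']*s[0]+c['cx'],c['fy']*s[1]+c['cy']])
E
python3 - <<'E'
from h import *
c,T=wcam();im=snap('wrist','w1.png')
f,R=fr(-.15,[.5935,-.107,0])
for k,p in dict(tabL=(46,1,204),tabR=(46,-27,204),up24=(-65.7,24,190.5),up46=(-65.7,46,190.5),bk24=(8.2,24,177.5),bk46=(8.2,46,177.5)).items():
    u=wproj(c,T,f(p));print(k,u.round(1));cv2.circle(im,(int(u[0]),int(u[1])),3,(0,0,255),1)
print(np.linalg.inv(T)[:3,3])
cv2.imwrite('pics/w1m.png',im)
E
```

```text
tabL [332.4 275.5]
tabR [297.2 275.6]
up24 [364.4 129.3]
up46 [394.  129.4]
bk24 [359.1 220.4]
bk46 [385.4 220.3]
[ 0.51694699 -0.10733485  0.46359017]
```

View pics/w1m.png

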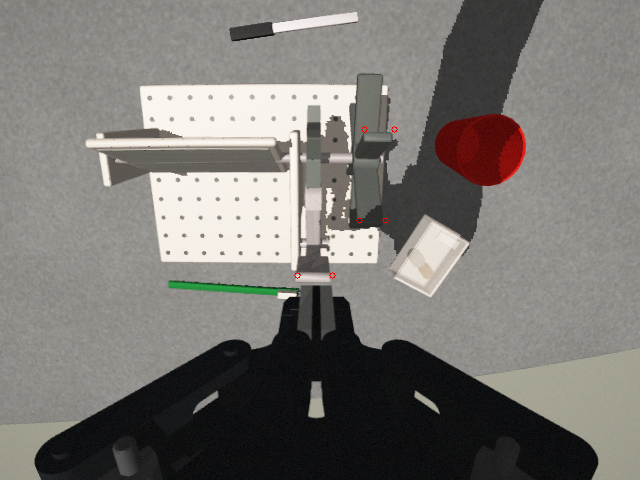

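The wrist view shows the tab bar at (297–332, 276), right on prediction; the paddle lies a few px nearer the tab than predicted, so I'll rely on contact there. I'll descend in front of the tab.

```bash
python3 -m creep '[[0,-0.0015,-0.04,0,0],[0,0,-0.04,0,0],[0,0,-0.035,0,0],[0,0,-0.022,0,0],[0,0,0,0,0],[0.01,-0.0015,0,0,0],[0,0,0,0,0],[0,0,0,0,0]]'; python3 -m creep '[[0.005,-0.0007,0,0,0],[0.005,-0.0007,0,0,0],[0,0,0,0,0],[0,0,0,0,0]]';  python3 -m creep '[[0.005,-0.0007,0,0,0],[0.005,-0.0007,0,0,0],[0,0,0,0,0],[0,0,0,0,0]]'
```

```text
clock: 3.25
position: [0.6075, -0.1231, 0.1858]
orientation: [0.001, 0.759, 0.651, 0.001]
force: [0.0, 0.6, 1.1]
finger_gap: -0.004
clock: 3.65
position: [0.6164, -0.1246, 0.1843]
orientation: [0.0, 0.759, 0.651, 0.0]
force: [-0.3, -0.6, -0.7]
finger_gap: 0.0
clock: 4.05
position: [0.6264, -0.126, 0.1841]
orientation: [-0.0, 0.759, 0.651, -0.0]
force: [-0.2, -0.0, -0.1]
finger_gap: 0.002
```

```bash
python3 -m creep '[[0.008,-0.0012,0,0,0],[0.008,-0.0012,0,0,0],[0,0,0,0,0],[0,0,0,0,0]]'; python3 - <<'E'
from h import *
a=snap('scene','s2.png')[215:365,90:290];b=snap('top','t2.png')[165:315,350:550]
z=lambda q:cv2.resize(q,(400,300),interpolation=cv2.INTER_CUBIC)
w=snap('wrist','w2.png')[:300,160:560];cv2.imwrite('pics/c2.png',cv2.convertScaleAbs(np.vstack([np.hstack([z(a),z(b)]),np.hstack([w,w*0])]),alpha=1.4,beta=10))
E
```

```text
clock: 4.45
position: [0.6427, -0.1284, 0.1842]
orientation: [0.0, 0.759, 0.651, 0.0]
force: [-0.8, -0.4, -0.6]
finger_gap: 0.002
```

View pics/c2.png

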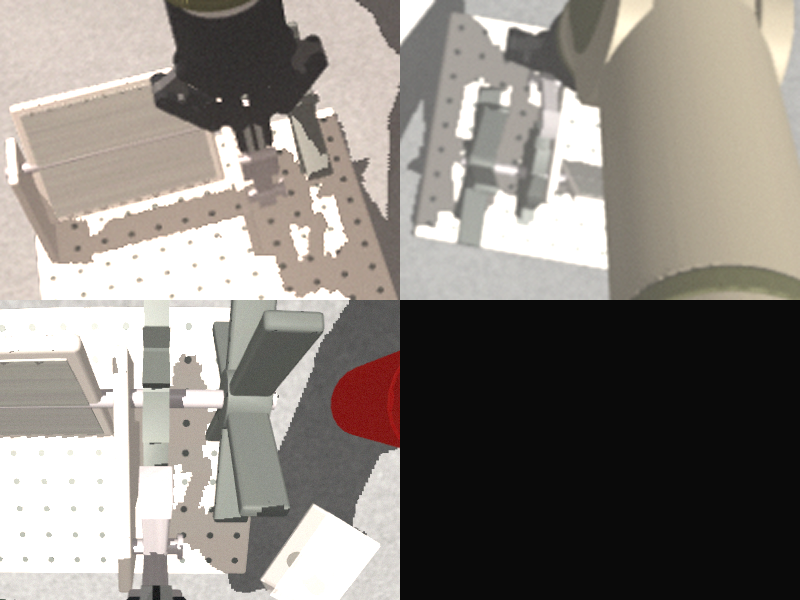

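The tab (scene, at about (220,292)) is being pushed by the fingertip. I'll go on to about 0.5 rad, then back off, rise and measure.

```bash
python3 -m creep '[[0.008,-0.0012,0,0,0],[0.008,-0.0012,0,0,0],[0,0,0,0,0],[0,0,0,0,0]]'; python3 -m creep '[[-0.015,0.0022,0,0,0],[-0.01,0.0015,0,0,0],[0,0,0.04,0,0],[0,0,0.04,0,0],[-0.04,0.012,0,0,0],[-0.04,0.012,0,0,0],[-0.025,0.01,0,0,0],[0,0,0,0,0],[0,0,0,0,0]]'
python3 - <<'E'
from h import *
c,T=wcam();w=snap('wrist','w3.png');a=snap('scene','s3.png')[215:365,90:290]
f,R=fr(-.15,[.5935,-.107,0])
for t in(.3,.5,.7):
    P=f((46+84*np.sin(t),-13,120+84*np.cos(t)));print(t,wproj(c,T,P).round(),(proj('scene',P)-[90,215])*3)
for an in(-20,-18,40):
    A=np.radians(an)
    for q in(-4,4):print(an,q,[wproj(c,T,f((-40+75*np.sin(A)+q*np.cos(A),y,120+75*np.cos(A)-q*np.sin(A)))).round(1) for y in(24,46)])
z=cv2.resize(a,(600,450),interpolation=cv2.INTER_CUBIC)
w2=w[:,200:400]
cv2.imwrite('pics/c3.png',cv2.convertScaleAbs(np.hstack([np.vstack([z,z[:30]]),w2]),alpha=1.4,beta=10))
E
```

```text
clock: 5.0
position: [0.6587, -0.1308, 0.1841]
orientation: [0.0, 0.759, 0.651, 0.0]
force: [-0.1, -0.3, -0.1]
finger_gap: -0.003
clock: 5.9
position: [0.5284, -0.093, 0.2649]
orientation: [0.001, 0.759, 0.651, 0.001]
force: [0.8, -0.2, 0.7]
finger_gap: -0.003
0.3 [295. 419.] [388.74638374 228.98852695]
0.5 [296. 427.] [397.25069837 260.77362056]
0.7 [297. 430.] [405.927582   293.78555427]
-20 -4 [array([347.5, 239.2]), array([381.4, 239.1])]
-20 4 [array([347.6, 251.6]), array([381.5, 251.5])]
-18 -4 [array([347.5, 243.3]), array([381.5, 243.1])]
-18 4 [array([347.6, 255.7]), array([381.5, 255.5])]
40 -4 [array([343.9, 330.1]), array([373.6, 329.8])]
40 4 [array([343.2, 333.1]), array([372.1, 332.9])]
```

View pics/c3.png

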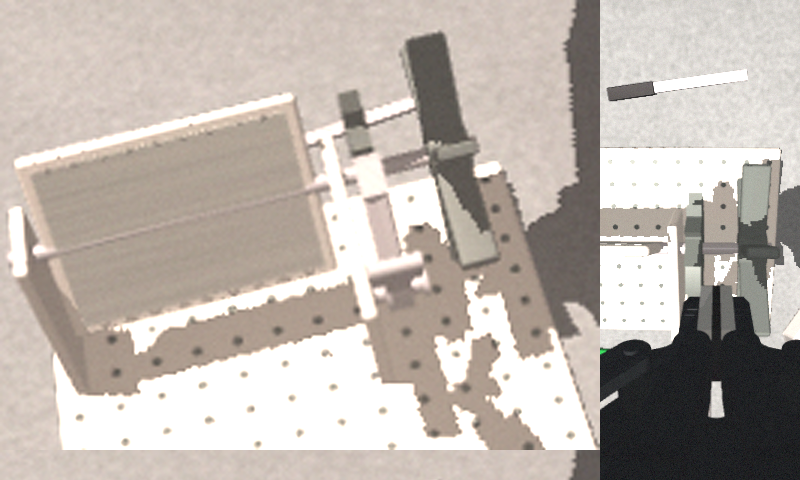

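Scene shows the tab top at crop (396,268), i.e. pawl about 0.5; it stayed up. The tip of the upper paddle is at wrist (340–380, ~250). Next I'll go before the paddle and descend.

```bash
python3 -m creep '[[-0.0235,0.035,0,0,0],[0,0,0,0,0],[0,0,-0.04,0,0],[0,0,-0.03,0,0],[0,0,-0.015,0,0],[0.009,-0.0013,0,0,0],[0,0,0,0,0],[0,0,0,0,0]]'; for i in 1 2; do python3 -m creep '[[0.0025,-0.0004,0,0,0],[0.0025,-0.0004,0,0,0],[0,0,0,0,0]]'; done; python3 -m creep '[[0.004,-0.0006,0,0,0],[0.004,-0.0006,0,0,0],[0.004,-0.0006,0,0,0],[0.004,-0.0006,0,0,0],[0,0,0,0,0],[0,0,0,0,0]]'
python3 - <<'E'
from h import *
c,T=wcam();w=snap('wrist','w4.png');a=snap('scene','s4.png')[215:365,90:290]
f,R=fr(-.15,[.5935,-.107,0])
s=r.sense();print((R.T@(np.array(s['position'])-[.5935,-.107,0])*1000).round(1))
E
```

```text
clock: 6.8
position: [0.5151, -0.0597, 0.18]
orientation: [0.001, 0.759, 0.651, 0.001]
force: [-1.6, 0.9, 0.6]
finger_gap: 0.003
clock: 7.1
position: [0.5195, -0.0602, 0.1798]
orientation: [0.0, 0.759, 0.651, 0.001]
force: [1.3, -0.0, -0.3]
finger_gap: 0.001
clock: 7.4
position: [0.524, -0.061, 0.1793]
orientation: [-0.0, 0.759, 0.651, -0.0]
force: [-0.2, -0.0, -1.2]
finger_gap: -0.0
clock: 8.0
position: [0.5402, -0.0634, 0.1792]
orientation: [0.0, 0.759, 0.651, 0.0]
force: [0.3, -0.2, 0.0]
finger_gap: -0.001
[-59.5  35.1 179.2]
```

```bash
python3 -m creep '[[0.0035,-0.0005,0,0,0],[0.0035,-0.0005,0,0,0],[0,0,0,0,0],[0,0,0,0,0]]'; python3 -m creep '[[-0.015,0.0022,0,0,0],[0,0,0.04,0,0],[0,0,0.05,0,0],[0.03,-0.025,0.02,0,0],[0.045,-0.02,0,0,0],[0.02,-0.01,0,0,0],[0,0,0,0,0],[0,0,0,0,0]]'
python3 - <<'E'
from h import *
c,T=wcam();w=snap('wrist','w5.png')
f,R=fr(-.15,[.5935,-.107,0]);print(r.sense()['position'])
for an in(0,2,4,6,8):
    A=np.radians(an)
    print(an,[wproj(c,T,f((-40+75*np.sin(A)+q*np.cos(A),35,120+75*np.cos(A)-q*np.sin(A)))).round(1) for q in (-4,4)])
for t in(.4,.5,.6):
    print(t,wproj(c,T,f((46+84*np.sin(t),-13,120+84*np.cos(t)))).round(1))
z=cv2.resize(w[:400,240:440],(800,1600),interpolation=cv2.INTER_CUBIC)
cv2.imwrite('pics/c5.png',cv2.convertScaleAbs(w[:,:],alpha=1.4,beta=15))
E
```

```text
clock: 8.5
position: [0.5472, -0.0644, 0.1793]
orientation: [0.0, 0.759, 0.651, 0.0]
force: [0.7, -0.1, 0.1]
finger_gap: -0.0
clock: 9.3
position: [0.6264, -0.1172, 0.2886]
orientation: [-0.0, 0.759, 0.651, -0.0]
force: [0.2, -0.1, -0.4]
finger_gap: 0.001
[ 0.62596845 -0.11680809  0.28877736]
0 [array([379.5, 118.2]), array([379. , 131.2])]
2 [array([379.4, 122.5]), array([378.8, 135.3])]
4 [array([379.2, 126.7]), array([378.5, 139.5])]
6 [array([379., 131.]), array([378.3, 143.5])]
8 [array([378.8, 135.1]), array([378. , 147.5])]
0.4 [306.2 294.2]
0.5 [306.5 300.9]
0.6 [306.7 306.3]
```

View pics/c5.png

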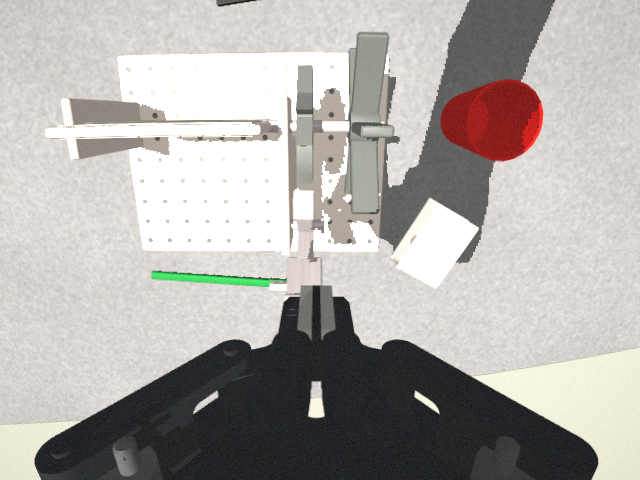

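Paddle tip appears at rows ~124–137 at x≈377, roughly 0.40. I'll measure the edges of the three paddles in w1 and w5, solving for both wheel angle and bias.

```bash
python3 - <<'E'
import cv2,numpy as np
for n,cols,rg in(('w1',(368,385),(66,240)),('w5',(370,386),(25,220))):
    g=cv2.imread(f'pics/{n}.png',0)
    for c in cols:
        p=g[:,c-2:c+3].mean(1);d=np.diff(p)
        print(n,c,[(i,int(d[i]),int(p[i+2])) for i in range(*rg) if abs(d[i])>9])
E
```

```text
w1 368 [(72, -32, 87), (73, -26, 110), (74, 23, 113), (131, -12, 108), (139, -24, 90), (140, -25, 57), (141, -32, 54), (157, 13, 107), (158, 42, 130), (159, 22, 126), (211, -20, 57), (212, -9, 57), (226, 41, 140), (227, 57, 234), (228, 93, 238), (233, -11, 197), (234, -30, 180), (235, -16, 189), (237, 20, 237), (238, 27, 238)]
w1 385 [(84, 50, 224), (85, 33, 232), (94, -110, 107), (128, 15, 110), (131, -17, 103), (132, 10, 112), (139, -11, 95), (140, -18, 51), (141, -44, 52), (159, 20, 111), (160, 15, 102), (162, -15, 86), (231, 19, 96), (232, 19, 113), (233, 17, 142), (234, 28, 144)]
w5 370 [(30, -10, 95), (31, -36, 84), (32, -11, 96), (33, 11, 112), (34, 16, 110), (121, -33, 49), (122, -36, 47), (124, 22, 106), (125, 37, 127), (126, 20, 141), (127, 13, 139), (134, -10, 90), (135, -15, 62), (136, -28, 51), (137, -10, 74), (138, 23, 83), (140, 14, 108), (141, 10, 107), (211, -45, 50), (212, -12, 102), (213, 51, 110), (218, -11, 67), (219, -29, 57)]
w5 386 [(31, -21, 92), (32, -24, 92), (34, 9, 105), (37, -10, 92), (53, 30, 149), (54, 14, 151), (63, 9, 188), (70, 9, 205), (73, -102, 109), (123, -31, 66), (125, 35, 115), (126, 12, 125), (127, 10, 127), (134, -9, 92), (135, -18, 70), (136, -22, 70), (142, 11, 106), (143, 27, 105), (154, -14, 78), (159, 15, 114), (160, 17, 105), (162, -10, 95), (183, -9, 60)]
```

```bash
python3 - <<'E'
from h import *
from scipy.optimize import least_squares
f,R=fr(-.15,[.5935,-.107,0]);c=imaging.camera_params('wrist')
def cam(p):
    W=np.eye(4);W[:3,:3]=Ro.from_quat([.759,.651,0,0]).as_matrix();W[:3,3]=p;return np.linalg.inv(W@np.array(c['hand_eye']))
for n,p,o in(('w1',(.596,-.119,.3209),(131.5,141,73.5,227.5)),('w5',(.626,-.1168,.2888),(125,136.5,32,212.5))):
    T=cam(p)
    def v(a,q,dx):
        A=np.radians(a);return wproj(c,T,f((dx-40+75*np.sin(A)+q*np.cos(A),35,120+75*np.cos(A)-q*np.sin(A))))[1]
    def m(x):
        w=np.degrees(x[0]);d=x[1]*1000
        return np.array([v(w-20,-4,d),v(w-20,4,d),min(v(w-80,-4,d),v(w-80,4,d)),max(v(w+40,-4,d),v(w+40,4,d))])
    s=least_squares(lambda x:m(x)-o,[.2,0],x_scale=[.1,.003]);print(n,s.x.round(4),s.fun.round(1))
    s=least_squares(lambda x:(m(x)-o)[:3],[.2,0],x_scale=[.1,.003]);print(n,s.x.round(4),s.fun.round(1))
E
```

```text
w1 [0.0172 0.0038] [-0.7  0.5 -0.1  0.4]
w1 [0.016 0.004] [-0.6  0.6  0. ]
w5 [0.3559 0.0029] [-0.6  0.7 -1.4  1.6]
w5 [0.3381 0.0042] [-0.7  0.7 -0. ]
```

Start was 0.016, now about 0.35; another ~10 mm of push gives ~0.505. I'll go back by the same path.

```bash
python3 -m creep '[[-0.02,0.01,0,0,0],[-0.045,0.02,0,0,0],[-0.03,0.025,-0.02,0,0],[0,0,0,0,0],[0,0,-0.05,0,0],[0,0,-0.04,0,0],[0,0,0,0,0],[0,0,0,0,0]]'; python3 -m creep '[[0.005,-0.0007,0,0,0],[0.005,-0.0008,0,0,0],[0.005,-0.0007,0,0,0],[0.004,-0.0006,0,0,0],[0.003,-0.0005,0,0,0],[0.003,-0.0004,0,0,0],[0,0,0,0,0],[0,0,0,0,0]]';  python3 -m creep '[[-0.025,0.0037,0,0,0],[0,0,0.04,0,0],[0,0,0.05,0,0],[0.04,-0.027,0.02,0,0],[0.045,-0.02,0,0,0],[0.02,-0.01,0,0,0],[0,0,0,0,0],[0,0,0,0,0]]'
python3 - <<'E'
from h import *
print(r.sense()['position']);g=cv2.cvtColor(snap('wrist','w6.png'),6)
for c in(370,386):
    p=g[:,c-2:c+3].mean(1);d=np.diff(p);print(c,[(i,int(d[i]),int(p[i+2])) for i in range(10,225) if abs(d[i])>9])
E
```

```text
clock: 10.15
position: [0.5317, -0.0621, 0.1798]
orientation: [-0.0, 0.759, 0.651, -0.0]
force: [0.3, -0.4, 0.4]
finger_gap: -0.004
clock: 10.95
position: [0.557, -0.0659, 0.1792]
orientation: [0.0, 0.759, 0.651, 0.0]
force: [0.3, 0.2, 0.0]
finger_gap: -0.0
clock: 11.75
position: [0.6346, -0.118, 0.2877]
orientation: [-0.001, 0.759, 0.651, -0.0]
force: [0.3, 0.3, 0.5]
finger_gap: 0.003
[ 0.63462452 -0.11801517  0.28765889]
370 [(24, -31, 86), (25, -24, 92), (28, 11, 125), (29, 16, 122), (31, -20, 91), (32, -10, 90), (113, -15, 74), (114, -42, 58), (115, -15, 58), (130, 30, 111), (131, 19, 121), (132, 9, 125), (140, -14, 77), (141, -15, 85), (143, 33, 120), (204, -23, 81), (205, -11, 107), (206, 26, 112), (212, -17, 65), (213, -28, 53), (214, -12, 53), (216, 16, 106), (217, 36, 109), (223, 35, 148)]
386 [(24, -17, 95), (25, -25, 87), (29, 15, 122), (31, -15, 93), (32, -14, 88), (51, 11, 111), (71, 18, 151), (72, -41, 102), (73, -49, 100), (112, 18, 121), (113, 13, 121), (117, -12, 94), (118, -10, 87), (121, -11, 62), (122, -11, 58), (130, 30, 110), (131, 22, 114), (140, -15, 82), (141, -14, 59), (142, -22, 69), (143, 9, 89), (144, 20, 106), (145, 17, 120), (146, 13, 118), (153, -12, 97), (160, 9, 111), (171, -9, 96), (183, 26, 111), (184, 9, 111), (188, -16, 69), (189, -17, 59), (190, -10, 59)]
```

```bash
python3 - <<'E'
from h import *
from scipy.optimize import least_squares
f,R=fr(-.15,[.5935,-.107,0]);c,T=wcam();o=(130.5,142,25)
def v(a,q,dx):
    A=np.radians(a);return wproj(c,T,f((dx-40+75*np.sin(A)+q*np.cos(A),35,120+75*np.cos(A)-q*np.sin(A))))[1]
def m(x):
    w=np.degrees(x[0]);d=x[1]*1000
    return np.array([v(w-20,-4,d),v(w-20,4,d),min(v(w-80,-4,d),v(w-80,4,d))])
s=least_squares(lambda x:m(x)-o,[.4,0],x_scale=[.1,.003]);print(s.x,s.fun)
s=least_squares(lambda x:(m([x[0],.0036])-o)[:2],[.4]);print(s.x,s.fun)
for t in(.4,.5,.6):print(t,wproj(c,T,f((46+84*np.sin(t),-13,120+84*np.cos(t)))).round(1))
s=r.sense();print((R.T@(np.array(s['position'])-[.5935,-.107,0])*1000).round(1))
E
```

```text
[0.49530645 0.00405627] [-0.48441021  0.51805267 -0.02250166]
[0.50147542] [-0.47922975  0.50374995]
0.4 [305.1 285. ]
0.5 [305.3 292. ]
0.6 [305.6 297.8]
[ 41.9  -4.4 287.9]
```

Wheel at about 0.50, within the window. Over to the far side of the tab now, descend, and push it back, watching the force.

```bash
python3 -m creep '[[0.039,-0.0102,0,0,0],[0.039,-0.0102,0,0,0],[0,0,0,0,0],[0,0,-0.045,0,0],[0,0,-0.045,0,0],[0,0,-0.015,0,0],[0,0,0,0,0],[0,0,0,0,0]]'; python3 -m creep '[[-0.01,0.0015,0,0,0],[-0.01,0.0015,0,0,0],[-0.01,0.0015,0,0,0],[-0.008,0.0012,0,0,0],[0,0,0,0,0],[0,0,0,0,0]]'; for i in 1 2 3 4; do python3 -m creep '[[-0.0025,0.0004,0,0,0],[-0.0025,0.0004,0,0,0],[0,0,0,0,0],[0,0,0,0,0]]' | sed -n '1,2p;4p'; done
```

```text
clock: 12.6
position: [0.7137, -0.1384, 0.1852]
orientation: [0.001, 0.759, 0.651, 0.001]
force: [0.5, -0.1, 0.7]
finger_gap: -0.003
clock: 13.2
position: [0.675, -0.1326, 0.1837]
orientation: [0.0, 0.759, 0.651, 0.0]
force: [0.1, 0.0, -0.2]
finger_gap: 0.001
clock: 13.6
position: [0.67, -0.1319, 0.1832]
force: [0.3, 0.1, -0.7]
clock: 14.0
position: [0.6649, -0.1311, 0.1834]
force: [-0.3, 0.1, 0.2]
clock: 14.4
position: [0.6599, -0.1303, 0.1834]
force: [-0.0, -1.0, -0.0]
clock: 14.8
position: [0.6549, -0.1295, 0.1834]
force: [-0.6, 0.1, -0.1]
```

```bash
for i in 1 2 3 4; do o=$(python3 -m creep '[[-0.0015,0.0002,0,0,0],[0,0,0,0,0],[0,0,0,0,0]]' | sed -n '1,2p;4p'); echo $o; done
```

```text
clock: 15.1 position: [0.654, -0.1294, 0.1835] force: [2.3, -0.1, -0.5]
clock: 15.4 position: [0.6536, -0.1293, 0.1836] force: [6.6, -0.6, -4.4]
clock: 15.7 position: [0.6533, -0.1293, 0.1837] force: [11.0, -1.7, -6.3]
clock: 16.0 position: [0.653, -0.1292, 0.1838] force: [13.9, -1.8, -8.4]
```

Firm stop at the home position (14 N). Back off, rise and check.

```bash
python3 -m creep '[[0.006,-0.0009,0,0,0],[0.02,-0.003,0,0,0],[0,0,0.045,0,0],[0,0,0.045,0,0],[0,0,0.015,0,0],[-0.039,0.0102,0,0,0],[-0.02,0.005,0,0,0],[0,0,0,0,0],[0,0,0,0,0]]'
python3 - <<'E'
from h import *
from scipy.optimize import least_squares
f,R=fr(-.15,[.5935,-.107,0]);c,T=wcam();w=snap('wrist','w7.png');a=snap('scene','s7.png')[215:365,90:290]
print(r.sense()['position'])
for t in(0,.1,.2):print(t,wproj(c,T,f((46+84*np.sin(t),-13,120+84*np.cos(t)))).round(1))
def v(a,q,dx=3.8):
    A=np.radians(a);return wproj(c,T,f((dx-40+75*np.sin(A)+q*np.cos(A),35,120+75*np.cos(A)-q*np.sin(A))))
for wh in(.4,.44,.48,.52,.56):
    d=np.degrees(wh);print(wh,v(d-20,-4).round(1),v(d-20,4).round(1),v(d-80,4).round(1))
g=cv2.cvtColor(w,6);x=int(v(10,0)[0])
for q in(x-8,x+7):
    p=g[:,q-2:q+3].mean(1);d=np.diff(p);print(q,[(i,int(d[i]),int(p[i+2])) for i in range(10,200) if abs(d[i])>9])
z=cv2.resize(a,(400,300),interpolation=cv2.INTER_CUBIC)
cv2.imwrite('pics/c7.png',cv2.convertScaleAbs(np.hstack([w[0:300,160:560],z]),alpha=1.2,beta=10))
E
```

```text
clock: 16.9
position: [0.6158, -0.1173, 0.2885]
orientation: [-0.0, 0.759, 0.651, -0.0]
force: [0.5, 0.3, -0.1]
finger_gap: 0.004
[ 0.61662865 -0.11752336  0.28822109]
0 [308.  269.9]
0.1 [308.1 280.6]
0.2 [308.3 290.4]
0.4 [381.1 147.1] [380.4 159.4] [377.   53.9]
0.44 [380.8 151.8] [380.1 163.9] [377.5  56.2]
0.48 [380.6 156.4] [379.7 168.3] [378.   58.6]
0.52 [380.3 161. ] [379.4 172.6] [378.4  61.3]
0.56 [380.  165.4] [379.  176.8] [378.8  64.2]
371 [(52, -23, 96), (53, -29, 78), (54, -18, 88), (55, 9, 93), (58, 10, 129), (59, 20, 128), (61, -21, 94), (62, -13, 90), (128, 12, 112), (137, -11, 71), (138, -52, 58), (139, -13, 58), (158, 11, 91), (159, 22, 110), (160, 19, 118), (168, -9, 90), (169, -11, 112), (170, 21, 124), (171, 12, 123)]
386 [(54, -36, 87), (55, -24, 90), (59, 18, 125), (61, -14, 94), (62, -16, 89), (90, -15, 86), (91, -10, 87), (133, 13, 119), (134, 13, 125), (143, -26, 74), (159, 23, 110), (160, 23, 115), (169, -14, 84), (174, 21, 115), (175, 11, 114), (177, -9, 95), (187, -19, 61), (188, -16, 64)]
```

View pics/c7.png

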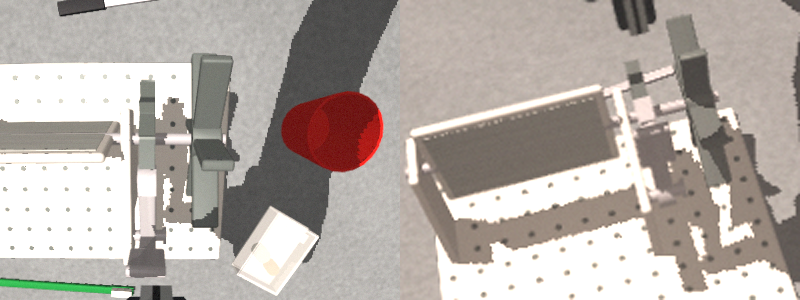

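Final views: the tab top is back at scene (217.5, 281.5), as at the start. The paddle tip is at wrist rows 159.5–169.5, so the wheel is at about 0.50. The cup and box are undisturbed and the gripper is clear of everything. I'll hand in.

```bash
python3 -c "
from bench import r
print(r.close_job())"
```

```text
the job is handed in; nothing more can be done
None
```

The mirror is tipped back one notch and the job is handed in; no verdict was reported. The clock read about 17 s of the 64 s allowed.

- **What I did:** With shut fingertips I pushed the tab away until the pawl stood at about 0.5 rad. I then pushed the uppermost paddle back in two pushes, taking the wheel from about 0.016 to 0.50 rad. Last, I pushed the tab back from the far side until it met a firm stop (14 N), and withdrew.
- **Last checks:** The tab's top edge is back at its starting pixel, so the pawl angle is about 0 (0.02 at most). The wheel measures about 0.50, inside the 0.48 to 0.57 seating range. The gripper was clear of everything. The cup and acrylic box show no shift in the pictures. I did not measure the nail file or toothbrush, but the fingertips never came below about 179 mm above the counter.
- **What disagreed:** The paddle wheel appeared about 4 mm further towards the pawl than the estimated stand pose, and I corrected for it. Contact forces at the tab and paddle while pushing were lost in the sensor noise, so I judged those positions from the pictures.

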